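Bring the rim's valve round to the dial gauge

TASK

The bare rim on the turntable stand is set up for a run-out check, which starts from the valve: reach down between the spokes and gently push a spoke round with a fingertip until the valve stands right at the dial gauge's plunger, on the line from the hub to the plunger. Keep off the valve and the gauge, do not grip the rim or lift it off the stand, leave the other things on the bench as they are, and finish clear of everything with the rim at rest.

Things in the scene. Friction and masses are not known exactly. Their poses are not given: they have to be found in the camera images.
- stand: low blue turntable stand bolted to the bench, foot 190 mm across, under the rim; origin: centre of its underside. The rim turns on it about the vertical axis, either way and without end stops, on a stiff bearing: about 3 N on a spoke 75 mm from the axis turns it, and it stays where it is left. Fixed
- rim: bare cast aluminium scooter rim, 280 mm across, 76 mm wide, lying flat on the stand, held down by its own weight only (about 1.5 kg). Origin: centre of the hub's top face, on the vertical turning axis, 136 mm above the bench; z up, x towards the valve. Hub 76 mm across; the spindle's end stands 16 mm above it; the rim's lip is 6 mm above the origin
- spokes: the rim's five spokes, seen from above at 36, 108, 180, 252 and 324 degrees from the valve's direction; origin and axes as the rim's. Each is 22 to 28 mm wide, 18 mm thick, its top 2 mm and underside 20 mm below the origin, and runs from the hub (38 mm from the axis) to the barrel (105 mm or more). The windows between them are open for 90 mm below the spokes from 45 mm outwards
- valve: the rim's one valve: brass stem with a black cap, 11 mm thick and 32 mm long, rising from the inner slope of the rim and leaning 30 degrees towards the axis, in the middle of one window between two spokes. Origin: tip of the cap, 95 mm from the turning axis and 6 mm above the rim's origin
- gauge: round dial gauge (58 mm, face up) on a grey magnetic stand (base 50 x 60 mm, post 170 mm high) outside the rim. Origin: ball end of its thin horizontal plunger, which touches the rim's outer edge 140 mm from the turning axis, 136 mm above the bench. x points along the plunger, straight away from the turning axis; the dial's centre is 66 mm and the post 125 mm along x. Fixed
- paste_tub: loose white tub with black lid, 86 mm across, 75 mm high, near the rim; origin under its centre. Leave alone
- cone: loose steel centring cone, 68 mm across, 44 mm high, near the rim; origin under its centre. Leave alone
- socket: loose dark steel wrench socket, 31 mm across, 78 mm high, standing near the rim; origin under its centre. Leave alone
- tyre_gauge: loose hand tyre gauge, 140 mm long, 27 mm high, lying near the rim; origin under its middle. Leave alone
- mallet: loose rubber mallet, about 280 mm long, lying to the right; origin under its middle. Leave alone
- weight_tray: loose red tray of balance weights, 140 x 100 x 35 mm, to the left; origin under its centre. Leave alone
- soap_bottle: loose bottle, 68 mm across, 170 mm high, to the left; origin under its centre. Leave alone

How it is judged:
On the way:
1. a finger pushes on a spoke (contact force between the fingers and spokes above 0.3 N), for 0.01 s.
At the end, for the whole second after the job is handed in: the valve's tip lies within 10 mm, sideways, of the line from the hub to the gauge's plunger, on the plunger's side; the rim is at rest (under 4 mm/s at the valve) and down on the stand (y of valve in the frame of gauge between -0.01 and 0.01 m and horizontal distance between valve and gauge below 0.06 m and linear speed of valve below 0.004 m/s and height (world z) of rim below 0.139 m); the robot touches nothing.
It fails at once if the rim is lifted more than 6 mm off its seat (height (world z) of rim above 0.142 m).
It fails at once if the rim is gripped or shoved hard (over 38 N from the fingers) (contact force between the fingers and rim above 38 N).
It fails at once if the valve is pushed (over 2 N) (contact force between any of the fingers, the arm and valve above 2 N).
It fails at once if the dial gauge is touched (over 1 N) (contact force between any of the fingers, the arm and gauge above 1 N).
It fails at once if another thing on the bench is moved more than 15 mm (distance of any of paste_tub, cone, socket, tyre_gauge, mallet, weight_tray, soap_bottle from where it was at the start of the episode above 0.015 m).
It also fails if it takes over 48 s, if anything falls off the work surface, if the arm or the gripper's body presses on something with over 40 N, if the wrist force passes 120 N, or if a joint passes its speed limit or range.

ROBOT

A 7-joint arm with a two-finger parallel gripper is mounted at the origin on the work surface. World frame = base frame: x ahead of the robot, y to its left, z up, the work surface at z = 0. Lengths are in m, angles in rad, forces in N, time in s.
With the tool pointing down it reaches from about 0.425 to 0.925 m from the base axis. Payload 6.8 kg.
Tool frame: the origin (TCP) lies at the very end of the fingers, on their centre line; the grasp point (between the pads) lies 19 mm behind it; z points along the fingers, y is the line along which they close (so a half turn about z gives the same grasp; the last joint's range is limited). The gripper opens to 85 mm and grips with 20 to 120 N. Pads are 22 mm wide; open, the fingers measure 114 mm over their backs; the gripper's body (76 mm by 85 mm) begins 54 mm behind the grasp point. The pads swing forward as they close: fully open they stand 13 mm farther back than shut.
Start: joints at [1.049, 0.477, 0.022, 1.555, -0.011, 1.109, -0.083], TCP at [0.271, -0.618, 0.231] pointing down, gripper open.
Joint ranges: [-2.96, 2.96], [-0.34, 2.1], [-1.41, 1.46], [0.24, 2.44], [-1.37, 4.51], [0.17, 1.92], [-2.96, 2.96]. Speed limits (rad/s): [2.39, 2.39, 3.14, 3.14, 3.14, 3.14, 3.14].

INTERFACE

Orientations are given as a unit quaternion [w, x, y, z].
In Python, from station import bot gives the robot as it stands.
- The arm moves only by the tool jog_arm, never from a script. Its argument "motion" is a list of rows, each a list of 7 numbers: the turn, a rotation vector about the tool's x, y, z in rad, then the shift along the tool's x, y, z in mm, then the finger opening in mm, from 0 to 85.4. A call has 1 to 10 rows; each row is the pose to reach, as a shift and turn from the pose commanded when the call began, along the tool's axes at that moment; what a row does not reach only later rows make up. A row lasts 1/8 s, in which the tool goes at most 62.5 mm and 10.7 degrees, less where a joint would pass 70% of its speed; a pose out of reach is approached as far as the arm can. A call with a gripper value outside its range is refused whole. The fingers move at their own pace and stop on an object; "grip_force" is the grip in N (left out, the last holds). Time passes only in rows, so rows that repeat a pose let the fingers close. It gives the time, the measured TCP pose, the force, the opening and the grip force at its end, in the units of the state.
- bot.get_obs(): the state, without advancing time (a new reading comes with each control period).
- bot.read_camera(name): name is "side" or "top"; returns a dict with "pixels" (384x512x3 uint8, red, green, blue), "camera_matrix" (3x3 intrinsics, pixels), "T" (4x4, takes a point from camera to world coordinates). Camera axes: x right, y down, z forward; pixel columns grow to the right and rows downward; lengths in m; the calibration is good to about 2 mm. A picture is of the moment at which its call begins. There is no depth.
- bot.hand_in(): hands the job in; it is judged then, once.
Trained networks look in a picture, given as the dict that the camera call returned (one of the last four; its "shot" number tells which), for a name from the list of things; names that differ only in an ending like _2 or _b are one class to them, and where a whole thing is asked for, a point or a joint stands for the part that bears it (a point fixed in the world has none). Each returns a list of dicts, best first, with "score" (0 to 1); they miss things now and then, are a little off and sometimes report something else, mostly with a low value. They report only what shows in the picture. A call takes as long as a camera call.
- bot.spot_in(thing, picture): "xy" ([column, row] in pixels, amid what is visible of it).
- bot.tip_of(thing, picture): "xy" ([column, row] in pixels: a listed point, or the origin of a listed thing).
The state is a dict: "t": time; "q": joint angles; "joint_vel": joint speeds; "joint_torque": joint torques, N m; "eef_pos": TCP position; "tool_rot": TCP orientation; "contact_force": force on the tool from outside, world axes, zero at the start; "torque": the same for the moment, N m; "gripper_width": opening from 0.0 (shut) to 1.0 (fully open); "grasp_force": force on a finger pad.
Only numpy, scipy, OpenCV 4.12 (cv2) and the standard library are available. Lean on these libraries where they do the work, as an engineer would, in place of code of your own. Each camera call takes 0.05 s, during which the arm holds its last target. There are 200 camera calls.

## Working session

There is one attempt and no reset: what is moved stays moved. The work goes in short steps, Python scripts to look and compute and a tool call to move; the robot and the scene stay as the last step left them, time stands still between calls to the robot, and variables do not carry over. Pictures are saved under pics/ and viewed, at most 10 in all, crops included, and the job is handed in when it is done.

Besides the shell and the picture viewer there is one more tool, called in YAML: its name, and indented under it one key for each argument. jog_arm: Moves the arm, as the interface text tells. Its arguments: {"type":"object","properties":{"motion":{"type":"array"},"grip_force":{"type":"number"}},"required":["motion"]}

```bash
mkdir -p pics; cat > h.py <<'E'
from station import bot
import numpy as np, cv2
def ray(p,xy,z):
    K=p["camera_matrix"];T=p["T"]
    d=T[:3,:3]@np.linalg.inv(K)@np.array([xy[0],xy[1],1.]);o=T[:3,3]
    return o+d*(z-o[2])/d[2]
def save(p,n): cv2.imwrite("pics/"+n,cv2.cvtColor(p["pixels"],cv2.COLOR_RGB2BGR))
E
python3 - <<'E'
from h import *
Z=dict(stand=0,rim=.136,valve=.142,gauge=.136,paste_tub=0,cone=0,socket=0,tyre_gauge=0)
P={}
for c in("top","side"):
    p=bot.read_camera(c);save(p,c+".png");P[c]=p
    print(c,p["T"][:3,3].round(3))
    for n,z in Z.items():
        for r in bot.tip_of(n,p)[:2]: print(n,np.round(r["xy"],1),round(r["score"],2),ray(p,r["xy"],z).round(3))
o=bot.get_obs();print(o["t"],o["eef_pos"],o["tool_rot"],o["q"])
a=np.hstack([P["top"]["pixels"],P["side"]["pixels"]])
E
```

```text
top [ 0.353 -0.035  1.536]
stand [266.8 194.9] 0.65 [ 0.574 -0.095  0.   ]
rim [268.2 191.6] 0.94 [ 0.566 -0.094  0.136]
valve [241.1 198.2] 0.44 [ 0.544 -0.002  0.142]
valve [220.9 223.7] 0.24 [0.458 0.068 0.142]
gauge [237.  162.2] 0.74 [0.671 0.011 0.136]
paste_tub [258.4 144.8] 0.68 [ 0.768 -0.067  0.   ]
cone [218.7 223.4] 0.56 [0.47  0.086 0.   ]
socket [213.9 192.1] 0.62 [0.588 0.104 0.   ]
tyre_gauge [291.9 146.3] 0.69 [ 0.76  -0.195  0.   ]
side [-0.11   1.198  1.025]
stand [278.3 212.5] 0.88 [ 0.559 -0.085  0.   ]
stand [228.2 197.4] 0.65 [ 0.787 -0.073  0.   ]
rim [278.6 182.1] 0.91 [ 0.564 -0.089  0.136]
valve [269.4 194.8] 0.52 [0.546 0.013 0.142]
gauge [241.5 189.8] 0.87 [0.655 0.029 0.136]
paste_tub [227.6 200.8] 0.67 [ 0.775 -0.05   0.   ]
cone [276.7 244.1] 0.67 [0.471 0.089 0.   ]
socket [247.6 232.9] 0.46 [0.594 0.087 0.   ]
tyre_gauge [248.6 183.9] 0.52 [ 0.771 -0.205  0.   ]
0.9 [ 0.27143159 -0.61805515  0.2313191 ] [2.62546734e-05 9.78673724e-01 2.05420889e-01 9.96145058e-06] [ 1.04888342  0.47699615  0.02241215  1.55538021 -0.01149549  1.10928903
 -0.08309572]
```

```bash
python3 - <<'E'
import cv2
a=cv2.imread("pics/top.png")[120:260,190:340];b=cv2.imread("pics/side.png")[140:260,190:350]
cv2.imwrite("pics/c1.png",cv2.resize(a,None,fx=4,fy=4,interpolation=2))
cv2.imwrite("pics/c2.png",cv2.resize(b,None,fx=4,fy=4,interpolation=2))
E
```

```text
(no output)
```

View pics/c1.png

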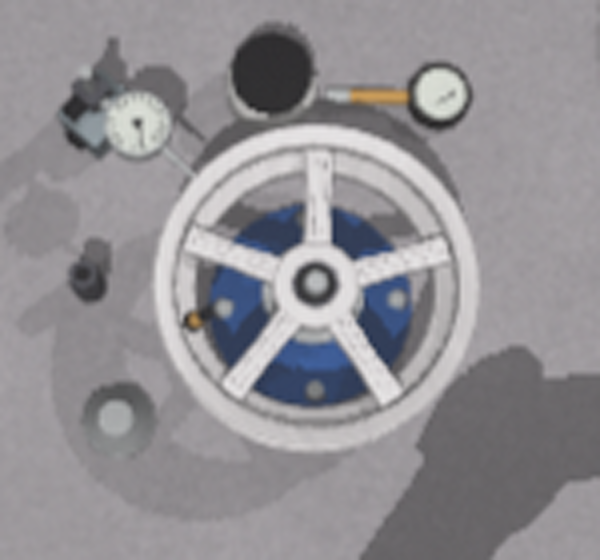

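View pics/c2.png

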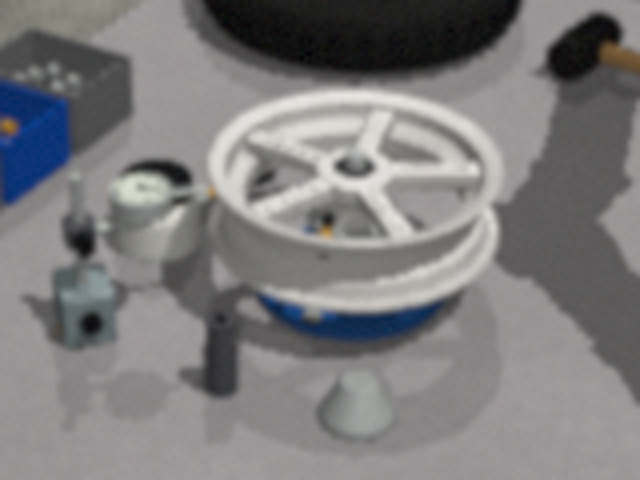

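The top view shows the hub at crop (317,283), i.e. pixel (269,191). The valve at crop (205,317) lies between the left and lower-left spokes, about 107° from +x. The plunger ball is at crop (197,178), about 48°. The rim therefore has to turn about −59°, clockwise from above. I'll push the spoke at about 215° from the window beside it that is clear of the valve and gauge. First I close the fingers and move above that window.

jog_arm:
  motion:
    - [0, 0, -0.05, 20, -15, -10, 0]
    - [0, 0, -0.1, 70, -50, -15, 0]
    - [0, 0, -0.15, 120, -87, -15, 0]
    - [0, 0, -0.2, 170, -124, -15, 0]
    - [0, 0, -0.2, 220, -160, -15, 0]
    - [0, 0, -0.2, 270, -197, -15, 0]
    - [0, 0, -0.2, 320, -233, -15, 0]
    - [0, 0, -0.2, 370, -270, -15, 0]
    - [0, 0, -0.2, 410, -299, -15, 0]
    - [0, 0, -0.2, 426, -310, -15, 0]
  grip_force: 20

```text
t: 2.15
eef_pos: [0.5382, -0.1579, 0.2472]
tool_rot: [-0.0, 0.952, 0.306, 0.001]
contact_force: [0.5, 0.0, -0.6]
gripper_width: 0.003
grasp_force: 0.0
```

jog_arm:
  motion:
    - [0, 0, 0, 0, 0, 0, 0]
    - [0, 0, 0, 0, 0, 0, 0]

```text
t: 2.4
eef_pos: [0.5358, -0.1649, 0.2464]
tool_rot: [0.0, 0.954, 0.301, -0.0]
contact_force: [-0.8, -0.5, -0.3]
gripper_width: -0.001
grasp_force: 0.0
```

```bash
python3 - <<'E'
from h import *
from scipy.spatial.transform import Rotation as R
o=bot.get_obs();w=o["tool_rot"];M=R.from_quat([*w[1:],w[0]]).as_matrix()
print(o["t"],o["eef_pos"].round(4),"x ang",np.degrees(np.arctan2(M[1,0],M[0,0])),M[:,2].round(3),o["gripper_width"])
p=bot.read_camera("top")
save(p,"t2.png");a=cv2.imread("pics/t2.png")[120:260,190:340]
cv2.imwrite("pics/c3.png",cv2.resize(a,None,fx=4,fy=4,interpolation=2))
s=bot.read_camera("side");save(s,"s2.png");a=cv2.imread("pics/s2.png")[110:260,190:350]
cv2.imwrite("pics/c4.png",cv2.resize(a,None,fx=4,fy=4,interpolation=2))
for q in(p,s):
  for n,z in(("rim",.136),("valve",.142),("gauge",.136)):
    for r in bot.tip_of(n,q)[:2]: print(n,np.round(r["xy"],1),round(r["score"],2),ray(q,r["xy"],z).round(3))
E
```

```text
2.4 [ 0.5358 -0.1649  0.2464] x ang 35.038945595302266 [-0.001 -0.001 -1.   ] -0.0013196670856507793
rim [267.2 192.3] 0.69 [ 0.563 -0.091  0.136]
valve [239.6 196.5] 0.46 [0.55  0.004 0.142]
gauge [234.4 164.2] 0.79 [0.664 0.02  0.136]
rim [277.8 180.5] 0.7 [ 0.573 -0.097  0.136]
valve [271.4 194. ] 0.37 [0.543 0.005 0.142]
valve [179.1 323.8] 0.28 [0.448 0.639 0.142]
gauge [238.2 188.5] 0.6 [0.67  0.028 0.136]
gauge [245.9 187.3] 0.59 [0.65  0.006 0.136]
```

View pics/c4.png

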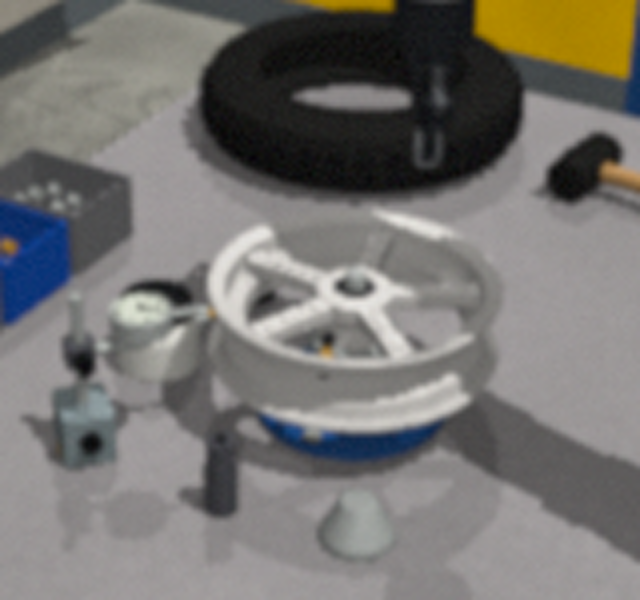

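The side view shows the closed fingers at crop (428,160), hanging over the near-right window. The rim, gauge and valve are unchanged. Next I descend.

jog_arm:
  motion:
    - [0, 0, 0, 0, 0, 20, 0]
    - [0, 0, 0, 0, 0, 45, 0]
    - [0, 0, 0, 0, 0, 70, 0]
    - [0, 0, 0, 0, 0, 95, 0]
    - [0, 0, 0, 0, 0, 110, 0]
    - [0, 0, 0, 0, 0, 120, 0]
    - [0, 0, 0, 0, 0, 130, 0]
    - [0, 0, 0, 0, 0, 138, 0]
    - [0, 0, 0, 0, 0, 140, 0]
    - [0, 0, 0, 0, 0, 140, 0]

```text
t: 4.05
eef_pos: [0.537, -0.1629, 0.1064]
tool_rot: [0.0, 0.953, 0.302, 0.0]
contact_force: [0.1, 0.4, 0.4]
gripper_width: -0.005
grasp_force: 0.0
```

```bash
python3 - <<'E'
from h import *
o=bot.get_obs();print(o["t"],o["eef_pos"].round(4),o["contact_force"])
p=bot.read_camera("top");save(p,"t3.png");a=cv2.imread("pics/t3.png")[120:260,190:340]
cv2.imwrite("pics/c5.png",cv2.resize(a,None,fx=4,fy=4,interpolation=2))
# arc rows: tool x ang 35deg start, -y face pushes; about rim centre
c=np.array([.566,-.093]);e=np.array([.536,-.164]);a0=np.radians(35)
X=np.array([np.cos(a0),np.sin(a0)]);Y=np.array([np.sin(a0),-np.cos(a0)])
for d in (5,10,15,20,25,30):
    t=-np.radians(d);Rm=np.array([[np.cos(t),-np.sin(t)],[np.sin(t),np.cos(t)]])
    s=c+Rm@(e-c)-e;print(d,(np.array([X@s,Y@s])*1e3).round(1))
E
```

```text
4.05 [ 0.537  -0.1629  0.1064] [0.10281352 0.42385339 0.3538812 ]
5 [-3.3 -5.8]
10 [ -6.1 -12. ]
15 [ -8.4 -18.3]
20 [-10.1 -24.8]
25 [-11.2 -31.4]
30 [-11.7 -38.1]
```

View pics/c5.png

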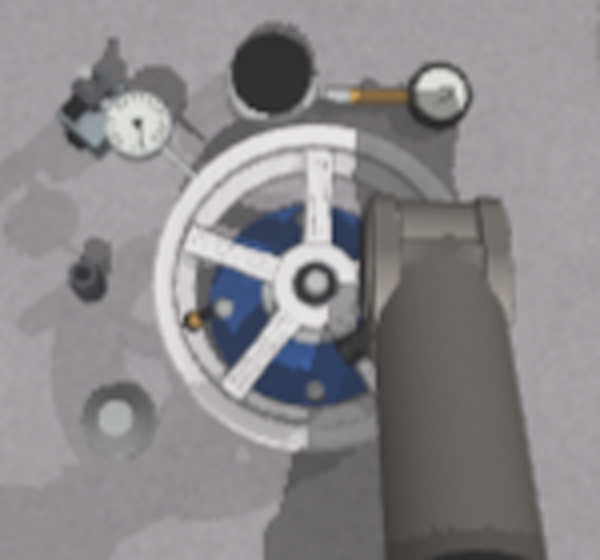

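The top view shows the rim unmoved and the arm over the right-hand window, with no contact. I'll approach the spoke along tool −y slowly.

jog_arm:
  motion:
    - [0, 0, 0, 0, -3, 0, 0]
    - [0, 0, 0, 0, -6, 0, 0]
    - [0, 0, 0, 0, -8, 0, 0]
    - [0, 0, 0, 0, -10, 0, 0]
    - [0, 0, 0, 0, -11.5, 0, 0]
    - [0, 0, 0, 0, -13, 0, 0]
    - [0, 0, 0, 0, -14.5, 0, 0]
    - [0, 0, 0, 0, -16, 0, 0]
    - [0, 0, 0, 0, -17.5, 0, 0]
    - [0, 0, 0, 0, -19, 0, 0]

```text
t: 5.35
eef_pos: [0.5257, -0.1479, 0.1063]
tool_rot: [0.0, 0.953, 0.302, -0.0]
contact_force: [0.9, -3.5, -0.8]
gripper_width: 0.003
grasp_force: 2.0
```

```bash
python3 - <<'E'
from h import *
from scipy.spatial.transform import Rotation as R
o=bot.get_obs();w=o["tool_rot"];M=R.from_quat([*w[1:],w[0]]).as_matrix();a0=np.arctan2(M[1,0],M[0,0])
print(o["eef_pos"].round(4),np.degrees(a0),o["contact_force"])
c=np.array([.566,-.093]);e=o["eef_pos"][:2]
X=np.array([np.cos(a0),np.sin(a0)]);Y=np.array([np.sin(a0),-np.cos(a0)])
for d in (5,10,15,20,25,30):
    t=-np.radians(d);Rm=np.array([[np.cos(t),-np.sin(t)],[np.sin(t),np.cos(t)]])
    s=c+Rm@(e-c)-e;print(d,(np.array([X@s,Y@s])*1e3).round(1))
E
```

```text
[ 0.5257 -0.1479  0.1063] 35.13757564952223 [ 0.86318573 -3.45482753 -0.8008472 ]
5 [-1.6 -5.7]
10 [ -2.8 -11.5]
15 [ -3.4 -17.4]
20 [ -3.5 -23.4]
25 [ -3.1 -29.3]
30 [ -2.2 -35.2]
```

In contact at about 3.5 N. Next I follow the arc, about 25° in this call.

jog_arm:
  motion:
    - [0, 0, 0.044, -0.8, -2.8, 0, 0]
    - [0, 0, 0.087, -1.6, -5.7, 0, 0]
    - [0, 0, 0.131, -2.2, -8.6, 0, 0]
    - [0, 0, 0.175, -2.8, -11.5, 0, 0]
    - [0, 0, 0.218, -3.2, -14.4, 0, 0]
    - [0, 0, 0.262, -3.4, -17.4, 0, 0]
    - [0, 0, 0.305, -3.5, -20.4, 0, 0]
    - [0, 0, 0.349, -3.5, -23.4, 0, 0]
    - [0, 0, 0.393, -3.3, -26.4, 0, 0]
    - [0, 0, 0.436, -3.1, -29.3, 0, 0]

```text
t: 6.6
eef_pos: [0.5069, -0.1251, 0.1066]
tool_rot: [0.0, 0.996, 0.088, 0.001]
contact_force: [2.5, -3.5, -0.6]
gripper_width: 0.003
grasp_force: 1.6
```

```bash
cat > look.py <<'E'
from h import *
import sys
from scipy.spatial.transform import Rotation as R
o=bot.get_obs();w=o["tool_rot"];M=R.from_quat([*w[1:],w[0]]).as_matrix();a0=np.arctan2(M[1,0],M[0,0])
print(o["t"],o["eef_pos"].round(4),np.degrees(a0),o["contact_force"])
c=np.array([.566,-.093]);e=o["eef_pos"][:2]
X=np.array([np.cos(a0),np.sin(a0)]);Y=np.array([np.sin(a0),-np.cos(a0)])
for d in (5,10,15,20,25,30):
    t=-np.radians(d);Rm=np.array([[np.cos(t),-np.sin(t)],[np.sin(t),np.cos(t)]])
    s=c+Rm@(e-c)-e;print(d,(np.array([X@s,Y@s])*1e3).round(1))
p=bot.read_camera("top");save(p,"x.png");a=cv2.imread("pics/x.png")[120:260,190:340]
cv2.imwrite("pics/%s.png"%sys.argv[1],cv2.resize(a,None,fx=4,fy=4,interpolation=2))
for q in(p,bot.read_camera("side")):
  for r in bot.tip_of("valve",q)[:2]:
    P=ray(q,r["xy"],.142);print(np.round(r["xy"],1),round(r["score"],2),P.round(3),np.degrees(np.arctan2(P[1]+.093,P[0]-.566)))
E
python3 look.py c6
```

```text
6.6 [ 0.5069 -0.1251  0.1066] 10.107505630635483 [ 2.54085484 -3.47136187 -0.63095775]
5 [-1.6 -5.6]
10 [ -2.7 -11.4]
15 [ -3.3 -17.2]
20 [ -3.4 -23.1]
25 [ -3.  -28.9]
30 [ -2.1 -34.7]
[240.  182.7] 0.48 [0.597 0.002 0.142] 71.66830056083083
[257.9 186.3] 0.42 [ 0.611 -0.014  0.142] 60.27578468882068
```

View pics/c6.png

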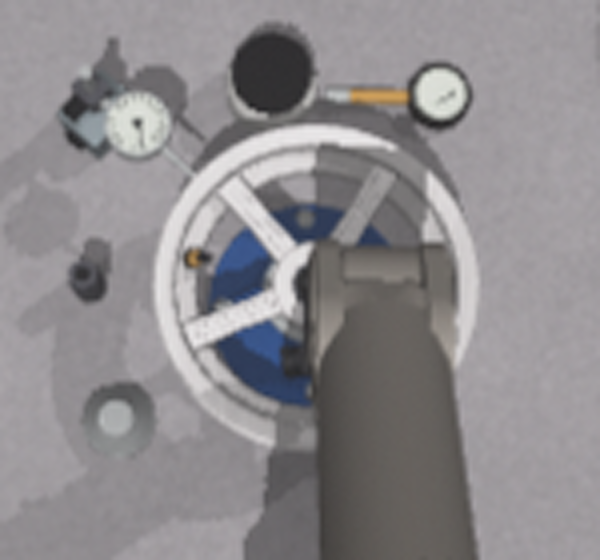

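The top view shows the valve at crop (198,257), with its spokes at about 40° and 113°. That puts the valve at about 77° against the plunger's 48.5°, so about 28° remain. I'll push another 25°.

jog_arm:
  motion:
    - [0, 0, 0.044, -0.8, -2.8, 0, 0]
    - [0, 0, 0.087, -1.6, -5.6, 0, 0]
    - [0, 0, 0.131, -2.2, -8.5, 0, 0]
    - [0, 0, 0.175, -2.7, -11.4, 0, 0]
    - [0, 0, 0.218, -3.1, -14.3, 0, 0]
    - [0, 0, 0.262, -3.3, -17.2, 0, 0]
    - [0, 0, 0.305, -3.4, -20.1, 0, 0]
    - [0, 0, 0.349, -3.4, -23.1, 0, 0]
    - [0, 0, 0.393, -3.2, -26.0, 0, 0]
    - [0, 0, 0.436, -3.0, -28.9, 0, 0]

```text
t: 8.05
eef_pos: [0.4983, -0.0978, 0.1063]
tool_rot: [0.0, 0.992, -0.129, -0.0]
contact_force: [1.3, -3.7, 0.4]
gripper_width: 0.001
grasp_force: 1.6
```

```bash
python3 look.py c7
```

```text
8.05 [ 0.4983 -0.0978  0.1063] -14.868921778453963 [ 1.25455853 -3.7435216   0.35485647]
5 [-1.7 -5.7]
10 [ -2.9 -11.5]
15 [ -3.5 -17.4]
20 [ -3.7 -23.3]
25 [ -3.3 -29.2]
30 [ -2.4 -35.1]
[239.8 160.6] 0.74 [0.675 0.001 0.142] 40.95269431581432
[245.4 173.2] 0.55 [ 0.63  -0.017  0.142] 49.71838608726846
[251.4 186.7] 0.58 [0.63  0.    0.142] 55.614305820641036
[179.8 326.6] 0.29 [0.441 0.645 0.142] 99.60691642724419
```

View pics/c7.png

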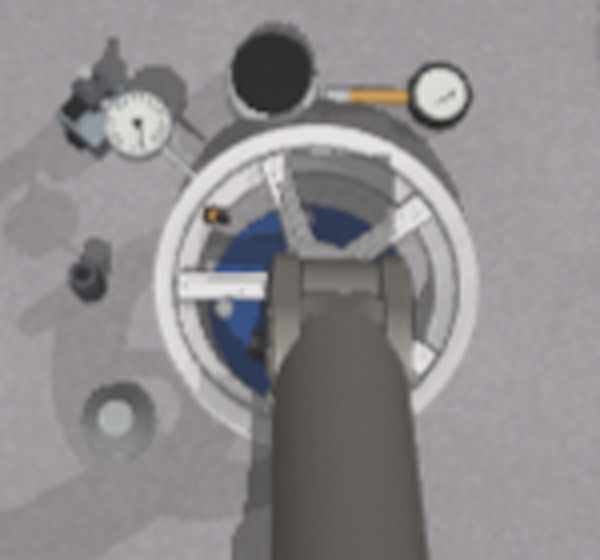

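The valve cap is at crop (217,215), about 55.5°, with its spokes at about 21° and 91°. About 7° remain. I'll push that and then back off.

jog_arm:
  motion:
    - [0, 0, 0.03, -0.6, -2, 0, 0]
    - [0, 0, 0.06, -1.2, -4, 0, 0]
    - [0, 0, 0.09, -1.7, -6, 0, 0]
    - [0, 0, 0.11, -2.0, -7.2, 0, 0]
    - [0, 0, 0.122, -2.2, -8, 0, 0]
    - [0, 0, 0.122, -2.2, -8, 0, 0]
    - [0, 0, 0.122, -2.2, -5, 0, 0]
    - [0, 0, 0.122, -2.2, 0, 0, 0]
    - [0, 0, 0.122, -2.2, 5, 0, 0]
    - [0, 0, 0.122, -2.2, 6, 0, 0]

```text
t: 9.5
eef_pos: [0.4946, -0.103, 0.1063]
tool_rot: [0.0, 0.982, -0.189, -0.0]
contact_force: [-0.1, 0.1, -0.4]
gripper_width: 0.001
grasp_force: 0.0
```

```bash
python3 look.py c8
```

```text
9.5 [ 0.4946 -0.103   0.1063] -21.829550364298886 [-0.13495604  0.09046332 -0.37557794]
5 [-2.9 -5.6]
10 [ -5.3 -11.4]
15 [ -7.2 -17.4]
20 [ -8.5 -23.6]
25 [ -9.3 -29.8]
30 [ -9.6 -36.1]
[249. 184.] 0.47 [ 0.647 -0.011  0.142] 45.18990270616036
```

View pics/c8.png

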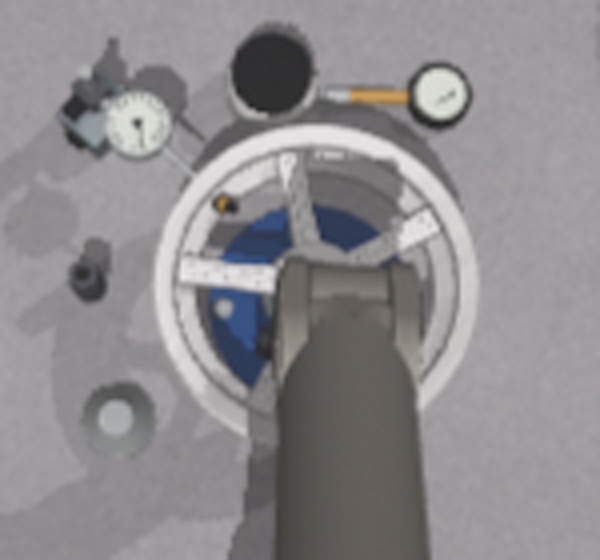

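The cap at crop (227,203) and the spokes at about 13° and 83.5° put the valve at about 48.3°, on the plunger's line. The fingers are free, so I'll lift out and move clear.

jog_arm:
  motion:
    - [0, 0, 0, 0, 0, -15, 0]
    - [0, 0, 0, 0, 0, -40, 0]
    - [0, 0, 0, 0, 0, -70, 0]
    - [0, 0, 0, 0, 0, -100, 0]
    - [0, 0, 0, 0, 0, -130, 0]
    - [0, 0, 0, 0, 0, -150, 0]
    - [0, 0, 0, 0, 50, -160, 0]
    - [0, 0, 0, 0, 100, -160, 0]
    - [0, 0, 0, 0, 150, -160, 0]
    - [0, 0, 0, 0, 200, -160, 0]

```text
t: 10.95
eef_pos: [0.4199, -0.2895, 0.2676]
tool_rot: [0.0, 0.982, -0.189, 0.001]
contact_force: [0.8, 0.5, -0.2]
gripper_width: 0.001
grasp_force: 0.0
```

jog_arm:
  motion:
    - [0, 0, 0, 0, 40, 0, 0]
    - [0, 0, 0, 0, 80, 0, 0]
    - [0, 0, 0, 0, 80, 0, 0]
    - [0, 0, 0, 0, 80, 0, 0]

```text
t: 11.45
eef_pos: [0.3912, -0.3619, 0.2669]
tool_rot: [-0.0, 0.982, -0.189, 0.0]
contact_force: [0.9, -0.4, -0.3]
gripper_width: 0.003
grasp_force: 0.0
```

```bash
python3 look.py c9
```

```text
11.45 [ 0.3912 -0.3619  0.2669] -21.757211876074315 [ 0.88117099 -0.35525583 -0.31064057]
5 [-27.2  -6.7]
10 [-53.7 -15.7]
15 [-79.3 -26.9]
20 [-103.8  -40.4]
25 [-127.   -55.9]
30 [-148.9  -73.5]
[246.9 169.6] 0.53 [ 0.643 -0.023  0.142] 42.540337694394246
[251.5 182.8] 0.44 [ 0.644 -0.023  0.142] 41.894706675986505
```

View pics/c9.png

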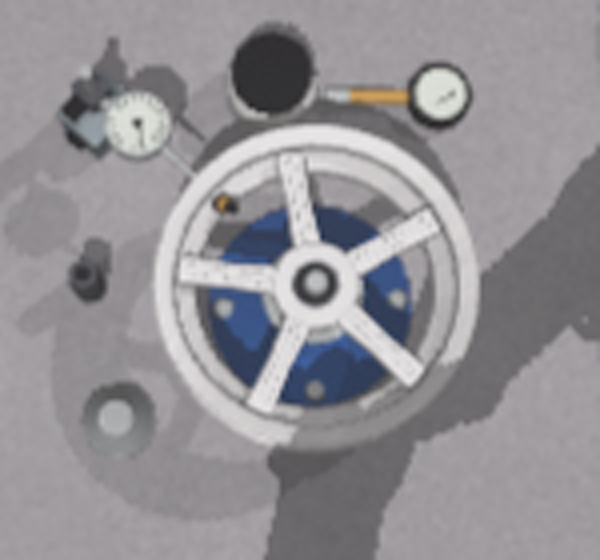

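The cap's tip is at crop (234,208) and the hub at (317,283), so the valve looks on the plunger's line. The network reads about 6° lower, so I'll check it metrically.

```bash
python3 - <<'E'
from h import *
p=bot.read_camera("top")
W=lambda x,y,z:ray(p,(190+x/4-.375,120+y/4-.375,),z)[:2]
S=np.array([W(*a,.134) for a in((292,158),(182,268),(435,220),(412,378),(262,408))])
c=S.mean(0)  # spoke ends are symmetric
ang=lambda v:np.degrees(np.arctan2(v[1],v[0]))
a=[ang(s-c) for s in S];print("centre",c,"r",[round(float(np.hypot(*(s-c))),3) for s in S])
print("valve from spokes",np.mean([(x-36)%72 for x in a]),[(x-36)%72 for x in a])
v=W(234,208,.142)-c;print("tip",ang(v),np.hypot(*v))
for n,q in(("ball",W(196,177,.136)),("dial",W(137,122,.15))):print(n,ang(q-c),np.hypot(*(q-c)))
for r in bot.tip_of("gauge",p)[:1]+bot.tip_of("rim",p)[:1]:print(r,ray(p,r["xy"],.136))
E
```

```text
centre [ 0.56813495 -0.09650327] r [0.114, 0.116, 0.117, 0.113, 0.115]
valve from spokes 45.7175173297718 [np.float64(45.49289380461671), np.float64(45.50530368081647), np.float64(46.21553826408305), np.float64(44.431040375542864), np.float64(46.94281052379992)]
tip 45.998954939237024 0.09689318795974215
ball 46.667161155522166 0.14044027243497878
dial 46.837436667874485 0.20824484183701383
{'xy': [237.5, 163.2], 'score': 0.85} [0.66696053 0.00951122 0.136     ]
{'xy': [267.2, 192.4], 'score': 0.57} [ 0.56313852 -0.09090247  0.136     ]
```

Measured on the bench, the valve is at about 45.9° and the plunger at about 46.7°. The radii also match the given sizes: 97 mm for the tip, 140 mm for the ball and 208 mm for the dial. The offset is about 1.5 mm against the 10 mm allowed, so I'm handing in.

```bash
python3 -c "
from station import bot
print(bot.hand_in())"
```

```text
the job is handed in; nothing more can be done
None
```

The job is handed in: the valve stands about 1.5 mm off the hub-to-plunger line by my measurement (10 mm allowed), with the rim down on its stand and the arm clear, though the hand-in returned no verdict.

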